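# Hang the ear defenders over the rail, by way of the sloped rest

## Robot

A 6-joint arm with a two-finger parallel gripper is mounted at the origin on the work surface. World frame = base frame: x ahead of the robot, y to its left, z up, the work surface at z = 0. Lengths are in m, angles in rad, forces in N, time in s.
With the tool pointing down it reaches from about 0.3 to 0.875 m from the base axis. Payload 6.4 kg.
Tool frame: the origin (TCP) lies at the very end of the fingers, on their centre line; the grasp point (between the pads) lies 19 mm behind it (ctrl.grip_point_offset is the z of the grasp point in the tool frame, in m); z points along the fingers, y is the direction in which the jaws open and shut (so a half turn about z gives the same grasp; the last joint's range is limited). The gripper opens to 85 mm and grips with 20 to 120 N. Pads are 22 mm wide; open, the fingers measure 114 mm over their backs; the gripper's body (76 mm by 85 mm) begins 54 mm behind the grasp point. The pads swing forward as they close: fully open they stand 13 mm farther back than shut.
Start: joints at [-1.473, 0.181, 1.607, -0, 1.354, -0.206], TCP at [0.172, -0.549, 0.231] pointing down, gripper open.
Joint ranges: [-2.99, 2.99], [-0.89, 2.07], [0.3, 2.58], [-1.14, 4.28], [0, 2.63], [-3.12, 3.12]. Speed limits (rad/s): [2.57, 2.57, 3.01, 3.14, 3.14, 3.14].

## Interface

Orientations are given as a unit quaternion [w, x, y, z].
In Python, from bench import status, cams, ctrl gives the robot as it stands.
- The arm moves only by the shell command python3 -m handwheel 'ROWS'. ROWS is JSON, a list of rows, each an object with "grip": the finger opening in cm, from 0 to 8.54; "linear": the shift along the tool's x, y, z in cm, a list of three; "rotation": the turn, a rotation vector about the tool's x, y, z in degrees, a list of three. A call has 1 to 12 rows; each row is the pose to reach, as a shift and turn from the pose commanded when the call began, along the tool's axes at that moment; what a row does not reach only later rows make up. A row lasts 1/12 s, in which the tool goes at most 41.7 mm and 7.16 degrees, less where a joint would pass 70% of its speed; a pose out of reach is approached as far as the arm can. A call with a gripper value outside its range is refused whole. The fingers move at their own pace and stop on an object; the grip force is fixed at half the most. Time passes only in rows, so rows that repeat a pose let the fingers close. It gives the time, the measured TCP pose, the force and the opening at its end, in the units of the state.
- status.get_obs(): the state, without advancing time (a new reading comes with each control period).
- cams.camera(name): name is "side" or "top" or "wrist"; returns the picture (384x512x3 uint8, red, green, blue); there is no depth.
- cams.camera_info(name): a dict with "fovy" (degrees; the focal length in pixels is half the picture's height over the tangent of half this angle, whatever the lens; pixels are square), "cx", "cy" (the principal point, pixels), "world_from_camera" (4x4, takes a point from camera to world coordinates); the wrist camera has in their place "mount" (4x4, takes a point from camera to tool coordinates, whose origin is the TCP and whose axes are the flange's). Camera axes: x right, y down, z forward; pixel columns grow to the right and rows downward; lengths in m; the calibration is good to about 2 mm. A picture is of the moment at which its call begins: read the wrist's pose just before it. camera_info takes no time and is no camera call.
- ctrl.hand_in(): hands the job in, once; it reports no verdict.
The state is a dict: "time_s": time; "q": joint angles; "dq": joint speeds; "joint_efforts": joint torques, N m; "eef_pos": TCP position; "eef_rot": TCP orientation; "wrist_force": force on the tool from outside, world axes, zero at the start; "torque": the same for the moment, N m; "opening": opening from 0.0 (shut) to 1.0 (fully open).
Only numpy, scipy, OpenCV 4.12 (cv2) and the standard library are available. Lean on these libraries where they do the work, as an engineer would, in place of code of your own. Each camera call takes 0.05 s, during which the arm holds its last target.

## Task

The ear defenders have been left lying flat on the bench: hang them over the horizontal bar of the rail stand, headband across the bar and one cup hanging on each side. First prop them on the sloped rest, cups against its lip and headband uppermost, and let go, so that you can take them again from the crown end; then lower them over the bar, let go only once the bar is carrying them, and leave them hanging still between the posts. Do not disturb the other things on the bench.

Things in the scene. Friction and masses are not known exactly. Their poses are not given: they have to be found in the camera images.
- ear_defenders: Rigid black U headband with two light grey oval cups, 158 x 134 x 60 mm, about 0.26 kg. Origin: centre of the headband's half-circle at half thickness (30 mm above the bench lying flat). Own x points from cups to crown, y cup to cup, z the U's normal (up at the start; z-symmetrical). Strip 7 mm thick, 24 mm wide (z), half-circle of inner radius 60 mm. Mass centre near x = -27 mm.
- crown_pad (a point): Centre of the rigid black pad outside the crown: x = 74 mm on the ear defenders, same axes; x 62 to 86 mm, 56 mm in y, 26 mm in z. Grip here: lying flat, from above across x (26 mm with the strip, x 60 to 86); propped, from the crown end across its 26 mm, fingertips not beyond x = 62 mm or they meet the bar.
- cup_left (a point): Centre of the cup on the +y side (x = -32, y = 47 mm on the ear defenders; the other cup is its mirror image), same axes. Each cup spans x -72 to +8 mm, |y| 34 to 60 mm, z -30 to +30 mm, with corners rounded 14 mm. Free gap between the cups 67 mm; 132 mm from the inside of the crown to the cups' ends.
- band_inside (a point): Middle of the inner face of the headband's crown, x = 60 mm on the ear defenders: it sits on top of the bar when hung. Same axes.
- sloped_rest: Fixed beige rest: a plate sloping at 45 degrees, 160 mm wide, 95 mm up the slope (top edge 95 mm high), with a lip along the low edge standing 36 mm off the plate. Origin: on the bench under it. Own x is level, the way the plate rises; y along the lip.
- lip_corner (a point): Middle of the inside corner of lip and plate: x = -40, z = 28 mm in the rest's frame, same (level) axes. Propped ear defenders have cup ends on the lip, flat sides of the cups on the plate, own x up the slope; their origin is then 72 mm up the slope from here and 30 mm off the plate, the crown free past the plate's upper edge.
- rail: Fixed rail stand: a level steel bar, 14 mm in diameter, 230 mm long along own y, on two dark posts at y = +-112 mm (14 mm thick, no higher than the bar) with 8 mm high feet; nothing else beneath the bar. Origin: on the bench under the bar's middle, own z up.
- bar_mid (a point): Middle of the bar on its centre line, 148 mm above the bench; the bar's top is at 155 mm. Same axes as the rail stand.
- multimeter: Bystander: dark hand multimeter lying flat, 140 x 75 x 45 mm; origin centre of underside.
- solder_spool: Bystander: grey solder spool standing on end, 60 mm diameter, 44 mm high; origin centre of underside.
- parts_tray: Bystander: grey divided tray, 100 x 150 x 30 mm; origin centre of underside.
- screwdriver: Bystander: screwdriver with black handle lying along its own x, about 200 mm long, nearest the robot.
- flux_bottle: Bystander: white bottle, 44 mm diameter, 90 mm high; origin centre of underside.
- circuit_board: Bystander: green circuit board on a carrier, 100 x 80 x 22 mm; origin centre of underside.
- iron_stand: Bystander: dark soldering-iron stand with a steel coil, 70 x 50 x 80 mm; origin centre of underside.
Not all that is in view belongs to the job. What is shaped like the sloped_rest but pink or turquoise is not meant.

How it is judged:
On the way, in this order (a step that is already met when the one before it is completed fails the run):
1. the ear defenders rest on the sloped rest, crown uppermost at about 45 degrees, let go and still (contact force between ear_defenders and sloped_rest above 0.5 N and contact force between the fingers and ear_defenders below 0.1 N and angle between ear_defenders's own x axis and vertical between 0.55 and 1 rad and linear speed of ear_defenders below 0.03 m/s), for 0.2 s.
2. the headband sits on the bar, between the posts, while the gripper still holds the ear defenders (x of band_inside in the frame of rail between -0.02 and 0.02 m and y of band_inside in the frame of rail between -0.08 and 0.08 m and z of band_inside in the frame of rail between 0.145 and 0.165 m and angle between ear_defenders's own x axis and vertical below 0.3 rad and contact force between ear_defenders and rail above 0.3 N and contact force between the fingers and ear_defenders above 1 N), for 0.1 s.
At the end, for the whole second after the job is handed in: The ear defenders hang on the bar, released and still: the inside of the crown is on top of the bar (within 10 mm in height, 20 mm across the bar, 80 mm either way along the bar from its middle), the crown upwards within 17 degrees of vertical. Bystanders have not moved more than 40 mm (x of band_inside in the frame of rail between -0.02 and 0.02 m and y of band_inside in the frame of rail between -0.08 and 0.08 m and z of band_inside in the frame of rail between 0.145 and 0.165 m and angle between ear_defenders's own x axis and vertical below 0.3 rad and contact force between ear_defenders and rail above 0.3 N and contact force between the fingers and ear_defenders below 0.1 N and linear speed of ear_defenders below 0.03 m/s and angular speed of ear_defenders below 0.4 rad/s); the robot touches nothing.
It fails at once if another thing on the bench is moved more than 40 mm (distance of any of multimeter, solder_spool, parts_tray, screwdriver, flux_bottle, circuit_board, iron_stand from where it was at the start of the episode above 0.04 m).
It also fails if it takes over 64 s, if anything falls off the work surface, if the arm or the gripper's body presses on something with over 40 N, if the wrist force passes 120 N, or if a joint passes its speed limit or range.

## Working session

There is one attempt and no reset: what is moved stays moved. The work goes in short steps, Python scripts to look and compute and a shell command to move; the robot and the scene stay as the last step left them, time stands still between calls to the robot, and variables do not carry over. Pictures are saved under pics/ and viewed, and the job is handed in when it is done.

```bash
ls; mkdir -p pics; python3 - <<'E'
from bench import status, cams, ctrl
import cv2,numpy as np
o=status.get_obs(); print(o); print(ctrl.grip_point_offset)
for n in ("side","top","wrist"):
    print(n,cams.camera_info(n))
    cv2.imwrite(f"pics/{n}0.png",cams.camera(n)[:,:,::-1])
E
```

```text
pics
{'time_s': 0.0, 'q': array([-1.47326920e+00,  1.81541883e-01,  1.60800070e+00, -2.74584151e-05,
        1.35382755e+00, -2.06301722e-01]), 'dq': array([-0.00207409,  0.00051857,  0.00099354,  0.00025074,  0.00118999,
        0.00113811]), 'joint_efforts': array([ 2.51120095e-03, -4.44870472e+01, -3.51335657e+01, -8.02063960e-05,
        9.05327877e-03, -2.85608201e-05]), 'eef_pos': array([ 0.17197791, -0.54809278,  0.23038723]), 'eef_rot': array([-8.88151000e-04,  9.88482338e-01,  1.51333660e-01,  3.49272784e-05]), 'wrist_force': array([ 0.79953947, -0.04852216,  0.46854283]), 'torque': array([-0.02149642, -0.01081581,  0.03861737]), 'opening': 1.0055478217318805}
-0.0187
side {'fovy': 56.0559532459021, 'cx': 260.14394713456136, 'cy': 189.4914255154954, 'world_from_camera': array([[-0.98081162, -0.15393126,  0.11964003,  0.41157304],
       [-0.19488893,  0.75782021, -0.62267715,  0.70732922],
       [ 0.00518384, -0.6340455 , -0.77327837,  0.96151357],
       [ 0.        ,  0.        ,  0.        ,  1.        ]])}
top {'fovy': 44.09626460084318, 'cx': 252.6793997959135, 'cy': 193.44192928663068, 'world_from_camera': array([[-2.72982765e-03, -9.84092626e-01,  1.77635163e-01,
         1.94810750e-01],
       [-9.99974908e-01,  1.52516541e-03, -6.91785961e-03,
         4.13275911e-02],
       [ 6.53689163e-03, -1.77649590e-01, -9.84072097e-01,
         1.98041430e+00],
       [ 0.00000000e+00,  0.00000000e+00,  0.00000000e+00,
         1.00000000e+00]])}
wrist {'fovy': 66.03807270820526, 'cx': 260.2271758296957, 'cy': 197.6275954082087, 'mount': array([[ 9.14645811e-04, -9.59674568e-01, -2.81111877e-01,
         7.13271490e-02],
       [ 9.99999561e-01,  9.34674471e-04,  6.28294006e-05,
        -3.42940053e-04],
       [ 2.02452317e-04, -2.81111811e-01,  9.59675002e-01,
        -1.43390707e-01],
       [ 0.00000000e+00,  0.00000000e+00,  0.00000000e+00,
         1.00000000e+00]])}
```

View pics/top0.png

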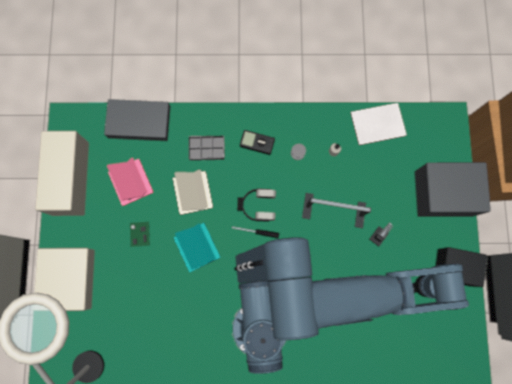

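View pics/side0.png

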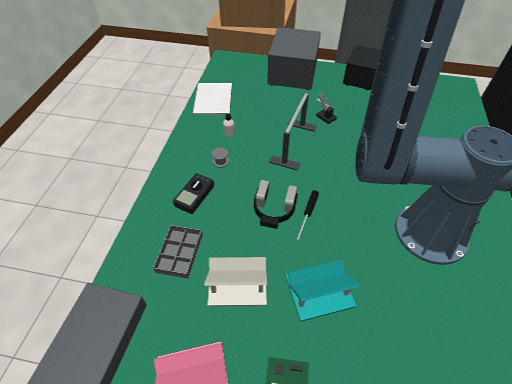

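View pics/wrist0.png

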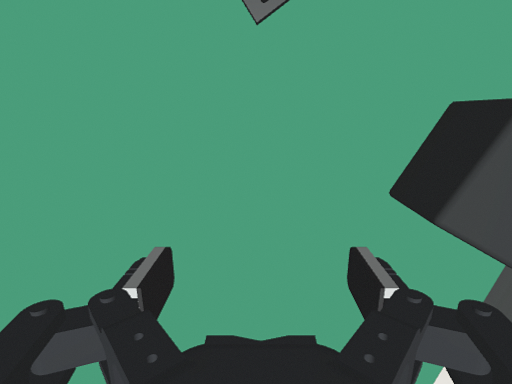

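```bash
cat > h.py <<'E'
from bench import status, cams, ctrl
import cv2,numpy as np
from scipy.spatial.transform import Rotation as R
def cam(n):
    i=cams.camera_info(n); f=192/np.tan(np.radians(i['fovy']/2))
    K=np.array([[f,0,i['cx']],[0,f,i['cy']],[0,0,1]])
    if n=='wrist':
        o=status.get_obs(); q=o['eef_rot']; T=np.eye(4); T[:3,:3]=R.from_quat(q,scalar_first=True).as_matrix(); T[:3,3]=o['eef_pos']
        W=T@i['mount']
    else: W=i['world_from_camera']
    return K,W
def ray(n,p,z,c=None):
    K,W=c or cam(n); d=W[:3,:3]@np.linalg.inv(K)@[p[0],p[1],1]; o=W[:3,3]
    return o+d*(z-o[2])/d[2]
def proj(n,P,c=None):
    K,W=c or cam(n); P=np.atleast_2d(P); X=(P-W[:3,3])@W[:3,:3]; u=X@K.T; return u[:,:2]/u[:,2:]
def tri(p1,p2,n1='top',n2='side'):
    A=[];B=[]
    for n,p in((n1,p1),(n2,p2)):
        K,W=cam(n); d=W[:3,:3]@np.linalg.inv(K)@[p[0],p[1],1]; d/=np.linalg.norm(d); M=np.eye(3)-np.outer(d,d); A.append(M);B.append(M@W[:3,3])
    return np.linalg.solve(sum(A),sum(B))
def crop(src,dst,x0,y0,x1,y1,s):
    im=cv2.imread(src)[y0:y1,x0:x1]; cv2.imwrite(dst,cv2.resize(im,None,fx=s,fy=s,interpolation=cv2.INTER_CUBIC))
E
python3 - <<'E'
from h import *
crop("pics/top0.png","pics/c1.png",165,160,295,260,6)
crop("pics/side0.png","pics/c2.png",190,160,330,310,4)
crop("pics/side0.png","pics/c3.png",250,80,350,180,5)
crop("pics/top0.png","pics/c4.png",290,130,400,250,5)
E
```

```text
(no output)
```

View pics/c1.png

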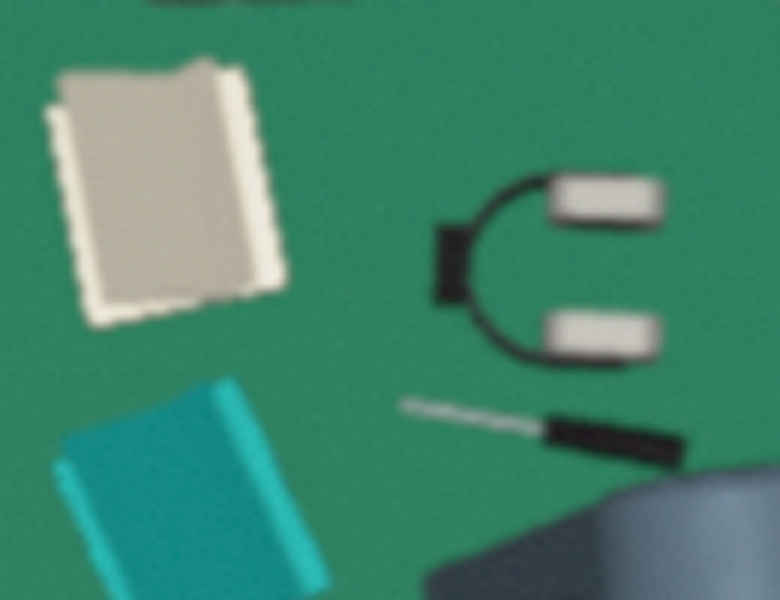

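View pics/c2.png

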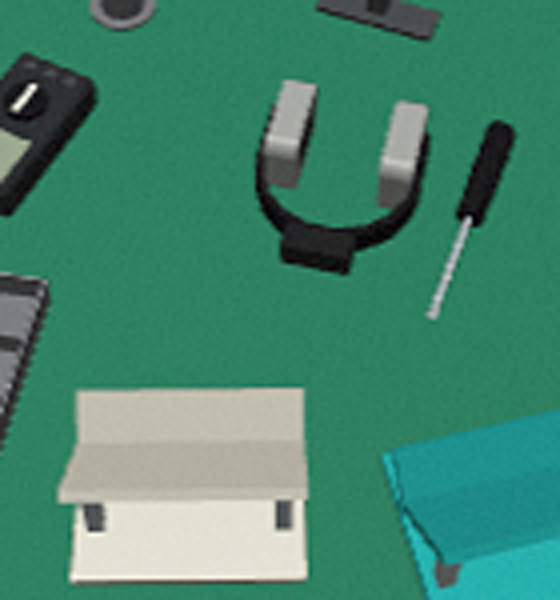

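View pics/c3.png

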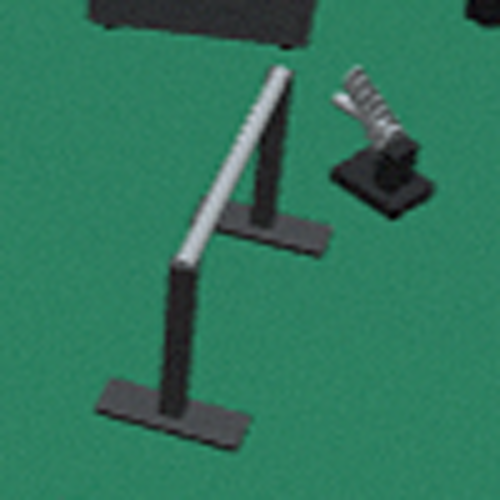

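View pics/c4.png

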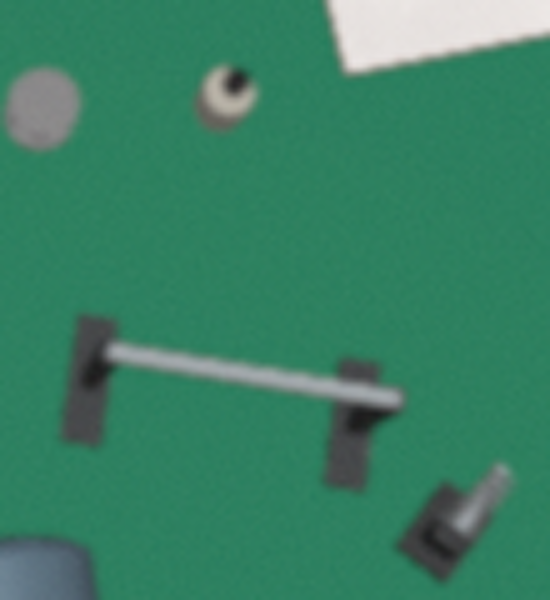

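```bash
python3 - <<'E'
from h import *
np.set_printoptions(precision=4,suppress=True)
t=lambda x,y:(165+x/6-.4,160+y/6-.4)
s=lambda x,y:(190+x/4-.4,160+y/4-.4)
print('pad top',ray('top',t(450,265),.043))
print('cup tops',ray('top',t(605,197),.06),ray('top',t(603,330),.06))
print('side cups',ray('side',s(292,110),.06),ray('side',s(405,132),.06))
# bar ends
t4=lambda x,y:(290+x/5-.4,130+y/5-.4); s3=lambda x,y:(250+x/5-.4,80+y/5-.4)
a=ray('top',t4(110,350),.152);b=ray('top',t4(402,398),.152);print('bar top',a,b,np.linalg.norm(a-b))
a=ray('side',s3(182,262),.15);b=ray('side',s3(283,70),.15);print('bar side',a,b,np.linalg.norm(a-b))
# rest upper plate edge z=.095 top view: corners left; 
for p in [(58,75),(97,305)]: print('rest upedge top',ray('top',t(*p),.095))
for p in [(62,495),(306,495)]: print('rest upedge side',ray('side',s(*p),.095))
for p in [(243,70),(287,285)]: print('lip R top',ray('top',t(*p),.05))
for p in [(78,390),(303,390)]: print('lip side',ray('side',s(*p),.0535))
E
```

```text
pad top [0.5012 0.0819 0.043 ]
cup tops [ 0.5456 -0.0247  0.06  ] [ 0.4536 -0.0227  0.06  ]
side cups [ 0.5452 -0.0301  0.06  ] [ 0.4519 -0.0256  0.06  ]
bar top [ 0.5   -0.202  0.152] [ 0.4617 -0.4292  0.152 ] 0.23035702702620844
bar side [ 0.5008 -0.2076  0.15  ] [ 0.459  -0.4333  0.15  ] 0.22957627767308086
rest upedge top [0.6239 0.347  0.095 ]
rest upedge top [0.4663 0.3167 0.095 ]
rest upedge side [0.6231 0.3422 0.095 ]
rest upedge side [0.4701 0.3114 0.095 ]
lip R top [0.6376 0.2259 0.05  ]
lip R top [0.4864 0.1935 0.05  ]
lip side [0.6451 0.2466 0.0535]
lip side [0.4896 0.2152 0.0535]
```

Candidates: the rest is one of the beige one, top (193,191), the pink one (130,181) and the turquoise one (196,246). The beige one matches the description. The ear defenders are the only U shape, at top (255,204), and the rail is at (338,205). The crops confirm these, and the lip is on the beige rest's −y side, so it rises towards +y. Next I'll go to a viewpoint over both.

```bash
cat >> h.py <<'E'
def pose():
    o=status.get_obs(); return o['eef_pos'],R.from_quat(o['eef_rot'],scalar_first=True)
def go(p,Rt):
    """print linear cm / rotvec deg in tool axes to world target"""
    p0,R0=pose(); l=R0.inv().apply(np.array(p)-p0)*100; r=(R0.inv()*R.from_matrix(Rt) ).as_rotvec(degrees=True)
    n=max(np.linalg.norm(l)/4.17,np.linalg.norm(r)/7.16)
    print('linear',np.round(l,2),'rot',np.round(r,2),'rows>=',round(n,1))
def frame(z,y):
    z=np.array(z,float);z/=np.linalg.norm(z);y=np.array(y,float);y-=z*(y@z);y/=np.linalg.norm(y)
    return np.column_stack([np.cross(y,z),y,z])
E
python3 - <<'E'
from h import *
go((.52,.1,.33),frame((0,0,-1),(-.028,-1,0)))
E
```

```text
linear [ 52.6  -51.46  -9.86] rot [-0.08 -0.   19.01] rows>= 17.8
```

```bash
python3 -m handwheel '[{"grip":8.5,"linear":[0,0,-10],"rotation":[0,0,0]},{"grip":8.5,"linear":[0,0,-10],"rotation":[0,0,0]},{"grip":8.5,"linear":[0,0,-10],"rotation":[0,0,0]},{"grip":8.5,"linear":[52.6,-51.5,-10],"rotation":[0,0,19]},{"grip":8.5,"linear":[52.6,-51.5,-10],"rotation":[0,0,19]},{"grip":8.5,"linear":[52.6,-51.5,-10],"rotation":[0,0,19]},{"grip":8.5,"linear":[52.6,-51.5,-10],"rotation":[0,0,19]},{"grip":8.5,"linear":[52.6,-51.5,-10],"rotation":[0,0,19]},{"grip":8.5,"linear":[52.6,-51.5,-10],"rotation":[0,0,19]},{"grip":8.5,"linear":[52.6,-51.5,-10],"rotation":[0,0,19]},{"grip":8.5,"linear":[52.6,-51.5,-10],"rotation":[0,0,19]},{"grip":8.5,"linear":[52.6,-51.5,-10],"rotation":[0,0,19]}]'
python3 - <<'E'
from h import *
go((.52,.1,.33),frame((0,0,-1),(-.028,-1,0)))
E
```

```text
time_s: 1.15
eef_pos: [0.3495, -0.2162, 0.3313]
eef_rot: [0.0, 1.0, -0.014, 0.0]
wrist_force: [0.4, -0.1, -0.4]
opening: 0.992
linear [ 16.14 -32.09   0.13] rot [ 0.02 -0.02 -0.02] rows>= 8.6
```

```bash
python3 -m handwheel '[{"grip":8.5,"linear":[16,-32,0],"rotation":[0,0,0]},{"grip":8.5,"linear":[16,-32,0],"rotation":[0,0,0]},{"grip":8.5,"linear":[16,-32,0],"rotation":[0,0,0]},{"grip":8.5,"linear":[16,-32,0],"rotation":[0,0,0]},{"grip":8.5,"linear":[16,-32,0],"rotation":[0,0,0]},{"grip":8.5,"linear":[16,-32,0],"rotation":[0,0,0]},{"grip":8.5,"linear":[16,-32,0],"rotation":[0,0,0]},{"grip":8.5,"linear":[16,-32,0],"rotation":[0,0,0]},{"grip":8.5,"linear":[16,-32,0],"rotation":[0,0,0]},{"grip":8.5,"linear":[16,-32,0],"rotation":[0,0,0]},{"grip":8.5,"linear":[16,-32,0],"rotation":[0,0,0]}]'
python3 - <<'E'
from h import *
K,W=cam('wrist'); np.savez('w1.npz',K=K,W=W)
cv2.imwrite('pics/w1.png',cams.camera('wrist')[:,:,::-1])
E
```

```text
time_s: 2.07
eef_pos: [0.5179, 0.0984, 0.3305]
eef_rot: [0.0, 1.0, -0.012, -0.001]
wrist_force: [-0.6, -0.5, -0.3]
opening: 0.999
```

View pics/w1.png

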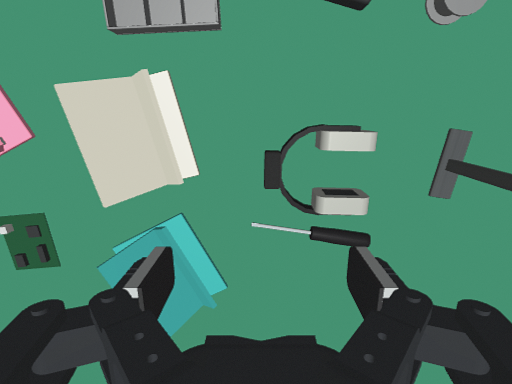

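```bash
python3 - <<'E'
from h import *
crop("pics/w1.png","pics/c5.png",250,110,390,225,5)
crop("pics/w1.png","pics/c6.png",45,60,205,215,4)
E
```

```text
(no output)
```

View pics/c5.png

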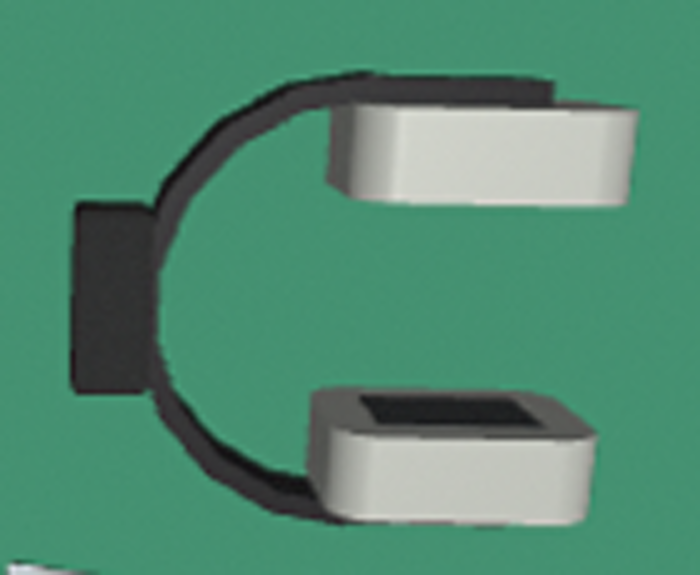

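View pics/c6.png

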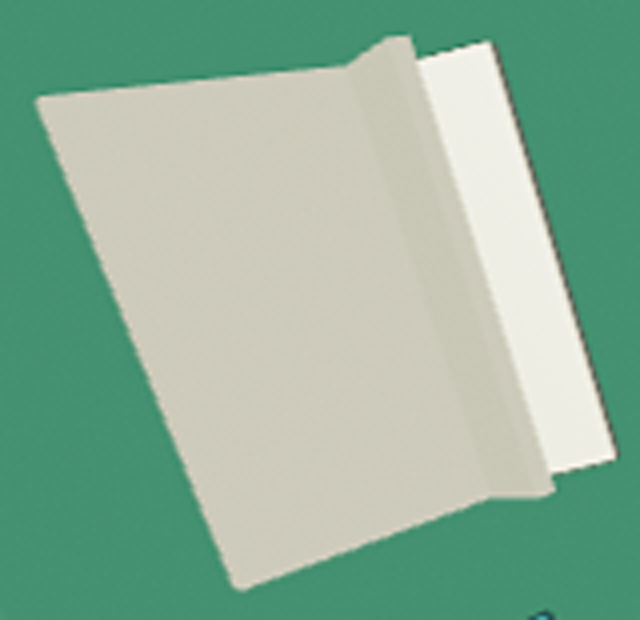

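```bash
python3 - <<'E'
from h import *
from scipy.optimize import least_squares as ls
np.set_printoptions(precision=4,suppress=True)
d=np.load('w1.npz'); c=(d['K'],d['W'])
t=lambda x,y:np.array((250+x/5-.4,110+y/5-.4)); r=lambda x,y:np.array((45+x/4-.4,60+y/4-.4))
P=[((86,-28,13),(77,203),(1,1)),((86,28,13),(74,391),(1,1)),((-32,-60,30),(490,105),(0,1)),((-32,-34,30),(490,205),(0,1)),((-32,34,30),(460,435),(0,1)),((-32,60,30),(460,522),(0,1))]
def f(v):
    A=np.array([p[0] for p in P])/1000.; cs,sn=np.cos(v[2]),np.sin(v[2])
    X=np.c_[v[0]+cs*A[:,0]-sn*A[:,1],v[1]+sn*A[:,0]+cs*A[:,1],.03+A[:,2]]
    return ((proj('',X,c)-np.array([t(*p[1]) for p in P]))*np.array([p[2] for p in P])).ravel()
s=ls(f,[.5,.01,1.54]);print('ears',s.x,np.degrees(s.x[2]),s.fun)
Q=[((27.2,80,95),(38,100)),((27.2,-80,95),(238,590)),((-40,80,28),(350,66)),((-40,-80,28),(490,497)),]
# image upper = +x world ; rest x=+y so rest y = -x world -> swap
Q=[((a[0],-a[1],a[2]),b) for a,b in Q]
def g(v):
    A=np.array([p[0] for p in Q])/1000.; cs,sn=np.cos(v[2]),np.sin(v[2])
    X=np.c_[v[0]+cs*A[:,0]-sn*A[:,1],v[1]+sn*A[:,0]+cs*A[:,1],A[:,2]]
    return (proj('',X,c)-np.array([r(*p[1]) for p in Q])).ravel()
s=ls(g,[.55,.3,1.76]);print('rest',s.x,np.degrees(s.x[2]),s.fun)
v=s.x;cs,sn=np.cos(v[2]),np.sin(v[2]);print('lip corner',v[0]-.04*cs,v[1]-.04*sn)
E
```

```text
ears [0.5013 0.0065 1.5184] 86.9978478058565 [ 0.3131  0.2013 -0.3246 -0.051   0.      0.4013  0.     -0.5296  0.
  0.271   0.     -0.3186]
rest [0.5532 0.2998 1.7766] 101.79161568193916 [ 0.6553 -0.6966  0.3595  0.1031 -1.0151  0.288  -0.1381  0.4421]
lip corner 0.5613849096225159 0.26066918947477435
```

```bash
python3 - <<'E'
from h import *
F=frame((0,0,-1),(-.05,-1,0))
go((.5048,.0795,.09),F); go((.5048,.0795,.013),F)
E
```

```text
linear [-1.21  1.82 24.07] rot [0.02 0.08 1.34] rows>= 5.8
linear [-1.2   1.82 31.77] rot [0.02 0.08 1.34] rows>= 7.6
```

```bash
python3 -m handwheel '[{"grip":8.5,"linear":[-1.2,1.8,24],"rotation":[0,0,1.3]},{"grip":8.5,"linear":[-1.2,1.8,24],"rotation":[0,0,1.3]},{"grip":8.5,"linear":[-1.2,1.8,24],"rotation":[0,0,1.3]},{"grip":8.5,"linear":[-1.2,1.8,24],"rotation":[0,0,1.3]},{"grip":8.5,"linear":[-1.2,1.8,24],"rotation":[0,0,1.3]},{"grip":8.5,"linear":[-1.2,1.8,24],"rotation":[0,0,1.3]},{"grip":8.5,"linear":[-1.2,1.8,24],"rotation":[0,0,1.3]},{"grip":8.5,"linear":[-1.2,1.8,24],"rotation":[0,0,1.3]}]'
python3 - <<'E'
from h import *
K,W=cam('wrist'); np.savez('w2.npz',K=K,W=W)
cv2.imwrite('pics/w2.png',cams.camera('wrist')[:,:,::-1])
F=frame((0,0,-1),(-.05,-1,0))
go((.5048,.0795,.013),F)
E
```

```text
time_s: 2.78
eef_pos: [0.504, 0.0785, 0.0905]
eef_rot: [-0.0, 1.0, -0.026, -0.002]
wrist_force: [0.2, 0.4, 0.4]
opening: 0.995
linear [-0.15 -0.08  7.96] rot [ 0.   -0.05 -0.12] rows>= 1.9
```

View pics/w2.png

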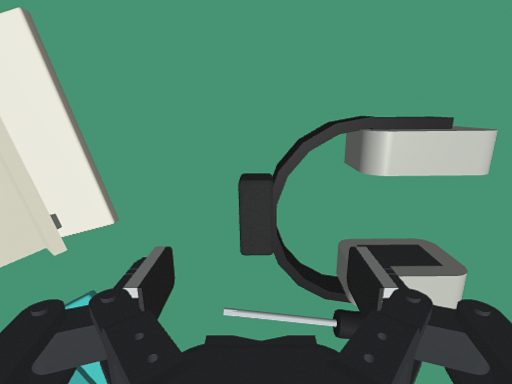

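```bash
python3 - <<'E'
from h import *
d=np.load('w2.npz'); c=(d['K'],d['W'])
for u,v in((239,175),(239,253)): print(ray('',(u,v),.043,c))
yaw=np.radians(87);e=np.array([np.cos(yaw),np.sin(yaw)]);l=np.array([-e[1],e[0]])
for y in(-.028,.028):print('pred',np.array([.5013,.0065])+.086*e+y*l)
E
```

```text
[0.53536658 0.09110977 0.043     ]
[0.47879655 0.0952008  0.043     ]
pred [0.53376252 0.09091673]
pred [0.47783927 0.09384755]
```

```bash
python3 -m handwheel '[{"grip":8.5,"linear":[0,-0.1,4],"rotation":[0,0,0]},{"grip":8.5,"linear":[0,-0.1,7.8],"rotation":[0,0,0]},{"grip":8.5,"linear":[0,-0.1,7.8],"rotation":[0,0,0]},{"grip":8.5,"linear":[0,-0.1,7.8],"rotation":[0,0,0]},{"grip":0.5,"linear":[0,-0.1,7.8],"rotation":[0,0,0]},{"grip":0.5,"linear":[0,-0.1,7.8],"rotation":[0,0,0]},{"grip":0.5,"linear":[0,-0.1,7.8],"rotation":[0,0,0]},{"grip":0.5,"linear":[0,-0.1,7.8],"rotation":[0,0,0]},{"grip":0.5,"linear":[0,-0.1,7.8],"rotation":[0,0,0]},{"grip":0.5,"linear":[0,-0.1,7.8],"rotation":[0,0,0]},{"grip":0.5,"linear":[0,-0.1,7.8],"rotation":[0,0,0]},{"grip":0.5,"linear":[0,-0.1,7.8],"rotation":[0,0,0]}]'
```

```text
time_s: 3.83
eef_pos: [0.5066, 0.0806, 0.0147]
eef_rot: [0.0, 1.0, -0.025, 0.001]
wrist_force: [-1.4, 0.6, 8.6]
opening: 0.297
```

```bash
cat >> h.py <<'E'
psi=np.radians(101.5); eh=np.array([np.cos(psi),np.sin(psi),0]); zz=np.array([0,0,1.])
S=(eh+zz)/2**.5; N=(-eh+zz)/2**.5; L=np.array([.560,.262,.028]); O=L+.072*S+.030*N
E
python3 - <<'E'
from h import *
T=O+.073*S-.0153*N
F=frame(-N,-S); print('target',T)
go(pose()[0]+[0,0,.2],frame((0,0,-1),(-.05,-1,0)))
for a,b in((.08,.02),(.004,.004),(0,0)):
    print(a,b,T+a*N+b*S); go(T+a*N+b*S,F)
E
```

```text
target [0.54163103 0.35228636 0.14092495]
linear [  0.04   0.   -20.  ] rot [ 0.01 -0.11 -0.02] rows>= 4.8
0.08 0.02 [0.5500895  0.31071167 0.21163563]
linear [  3.23 -23.19 -19.69] rot [ 44.78  -5.75 -13.59] rows>= 7.3
0.004 0.004 [0.54163103 0.35228636 0.14658181]
linear [  2.16 -27.3  -13.19] rot [ 44.78  -5.75 -13.59] rows>= 7.3
0 0 [0.54163103 0.35228636 0.14092495]
linear [  2.16 -27.3  -12.63] rot [ 44.78  -5.75 -13.59] rows>= 7.2
```

```bash
python3 -m handwheel '[{"grip":0.5,"linear":[0,0,-2],"rotation":[0,0,0]},{"grip":0.5,"linear":[0,0,-5],"rotation":[0,0,0]},{"grip":0.5,"linear":[0,0,-8],"rotation":[0,0,0]},{"grip":0.5,"linear":[0,0,-11],"rotation":[0,0,0]},{"grip":0.5,"linear":[0,0,-14],"rotation":[0,0,0]},{"grip":0.5,"linear":[0,0,-17],"rotation":[0,0,0]},{"grip":0.5,"linear":[0,0,-19],"rotation":[0,0,0]},{"grip":0.5,"linear":[0,0,-20],"rotation":[0,0,0]},{"grip":0.5,"linear":[0,0,-20],"rotation":[0,0,0]},{"grip":0.5,"linear":[0,0,-20],"rotation":[0,0,0]}]'
python3 - <<'E'
from h import *
T=O+.073*S-.0153*N
go(T+.08*N+.02*S,frame(-N,-S))
cv2.imwrite('pics/s1.png',cams.camera('side')[:,:,::-1])
E
```

```text
time_s: 4.67
eef_pos: [0.5051, 0.0807, 0.2124]
eef_rot: [-0.0, 1.0, -0.025, -0.0]
wrist_force: [-0.1, 0.4, -3.5]
opening: 0.292
linear [  3.34 -23.2    0.08] rot [ 44.74  -5.6  -13.67] rows>= 6.6
```

View pics/s1.png

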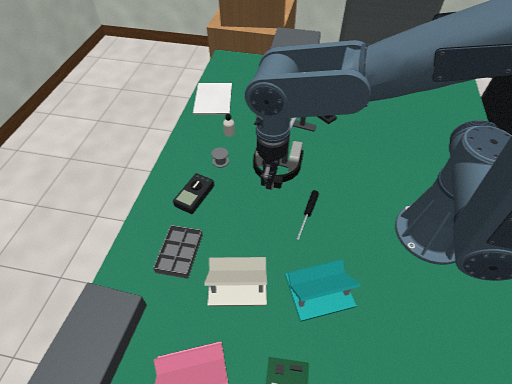

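The ear defenders are held level, at side (278,160). Wrist force is −3.5 N, consistent with their weight plus offset. Now move and tilt.

```bash
python3 -m handwheel '[{"grip":0.5,"linear":[0.4,-2.9,0],"rotation":[5.6,-0.7,-1.7]},{"grip":0.5,"linear":[0.8,-5.8,0],"rotation":[11.2,-1.4,-3.4]},{"grip":0.5,"linear":[1.25,-8.7,0],"rotation":[16.8,-2.1,-5.1]},{"grip":0.5,"linear":[1.7,-11.6,0],"rotation":[22.4,-2.8,-6.8]},{"grip":0.5,"linear":[2.1,-14.5,0],"rotation":[28,-3.5,-8.5]},{"grip":0.5,"linear":[2.5,-17.4,0],"rotation":[33.6,-4.2,-10.2]},{"grip":0.5,"linear":[2.9,-20.3,0],"rotation":[39.2,-4.9,-12]},{"grip":0.5,"linear":[3.3,-23.2,0],"rotation":[44.7,-5.6,-13.7]},{"grip":0.5,"linear":[3.3,-23.2,0],"rotation":[44.7,-5.6,-13.7]},{"grip":0.5,"linear":[3.3,-23.2,0],"rotation":[44.7,-5.6,-13.7]},{"grip":0.5,"linear":[3.3,-23.2,0],"rotation":[44.7,-5.6,-13.7]}]'
python3 - <<'E'
from h import *
T=O+.073*S-.0153*N
F=frame(-N,-S)
go(T+.08*N+.02*S,F); go(T+.004*N+.005*S,F);go(T,F)
for n in('side','wrist','top'):cv2.imwrite(f'pics/{n}2.png',cams.camera(n)[:,:,::-1])
print(status.get_obs()['q'])
E
```

```text
time_s: 5.63
eef_pos: [0.5494, 0.3101, 0.2113]
eef_rot: [-0.38, 0.92, 0.092, -0.039]
wrist_force: [0.2, -0.1, -2.9]
opening: 0.291
linear [ 0.08 -0.06  0.  ] rot [ 0.14  0.12 -0.1 ] rows>= 0.0
linear [0.1  1.42 7.61] rot [ 0.14  0.12 -0.1 ] rows>= 1.9
linear [0.1  1.92 8.01] rot [ 0.14  0.12 -0.1 ] rows>= 2.0
[-0.04756521  0.35615886  1.62696584  0.76091368  1.44427109  1.10757779]
```

View pics/side2.png

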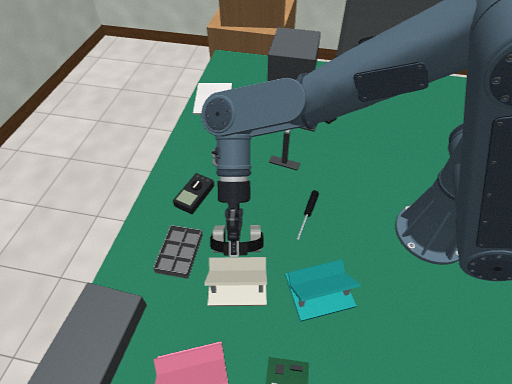

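View pics/wrist2.png

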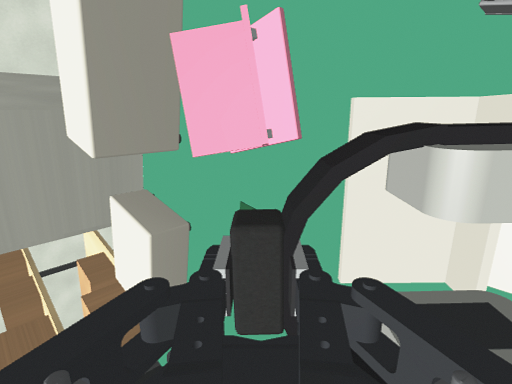

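```bash
python3 -m handwheel '[{"grip":0.5,"linear":[0.1,0,3],"rotation":[0,0,0]},{"grip":0.5,"linear":[0.1,0,5.5],"rotation":[0,0,0]},{"grip":0.5,"linear":[0.1,0,7],"rotation":[0,0,0]},{"grip":0.5,"linear":[0.1,0.5,7.6],"rotation":[0,0,0]},{"grip":0.5,"linear":[0.1,1,7.6],"rotation":[0,0,0]},{"grip":0.5,"linear":[0.1,1.4,7.6],"rotation":[0,0,0]},{"grip":0.5,"linear":[0.1,1.4,7.6],"rotation":[0,0,0]},{"grip":0.5,"linear":[0.1,1.4,7.6],"rotation":[0,0,0]}]'
python3 - <<'E'
from h import *
for n in('side','top','wrist'):cv2.imwrite(f'pics/{n}3.png',cams.camera(n)[:,:,::-1])
crop('pics/side3.png','pics/c7.png',180,200,300,320,5)
T=O+.073*S-.0153*N
F=frame(-N,-S);go(T,F)
E
```

```text
time_s: 6.45
eef_pos: [0.5437, 0.3527, 0.1503]
eef_rot: [-0.38, 0.919, 0.093, -0.037]
wrist_force: [-0.2, -0.9, -3.2]
opening: 0.293
linear [-0.19  0.71  0.62] rot [ 0.07 -0.1   0.08] rows>= 0.2
```

View pics/c7.png

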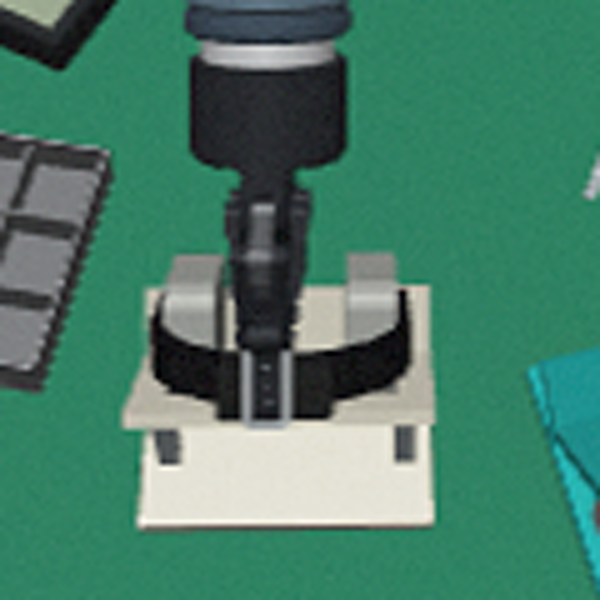

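View pics/wrist3.png

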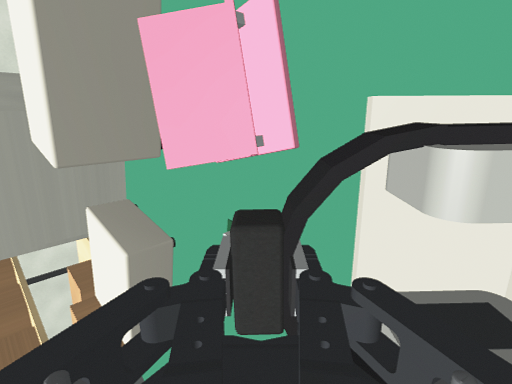

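```bash
python3 -m handwheel '[{"grip":0.5,"linear":[-0.1,0.2,0.2],"rotation":[0,0,0]},{"grip":0.5,"linear":[-0.1,0.4,0.4],"rotation":[0,0,0]},{"grip":0.5,"linear":[-0.1,0.4,0.4],"rotation":[0,0,0]},{"grip":0.5,"linear":[-0.1,0.4,0.4],"rotation":[0,0,0]}]'; python3 -m handwheel '[{"grip":0.5,"linear":[0,0,0.1],"rotation":[0,0,0]},{"grip":0.5,"linear":[0,0,0.2],"rotation":[0,0,0]},{"grip":0.5,"linear":[0,0,0.2],"rotation":[0,0,0]},{"grip":0.5,"linear":[0,0,0.2],"rotation":[0,0,0]}]'
python3 - <<'E'
from h import *
T=O+.073*S-.0153*N
F=frame(-N,-S);go(T,F);o=status.get_obs();print(o['wrist_force']@S,o['wrist_force']@N)
E
```

```text
time_s: 6.93
eef_pos: [0.5424, 0.3531, 0.1452]
eef_rot: [-0.38, 0.919, 0.093, -0.037]
wrist_force: [-1.6, -3.9, 5.2]
opening: 0.296
time_s: 7.27
eef_pos: [0.5423, 0.3539, 0.1447]
eef_rot: [-0.38, 0.919, 0.094, -0.037]
wrist_force: [-5.2, -11.0, 12.6]
opening: 0.293
linear [-0.1   0.37  0.17] rot [ 0.11 -0.07  0.19] rows>= 0.1
2.044469154992038 15.831914068051983
```

```bash
python3 -m handwheel '[{"grip":0.5,"linear":[0,0,-0.2],"rotation":[0,0,0]},{"grip":0.5,"linear":[0,0.1,-0.2],"rotation":[0,0,0]},{"grip":0.5,"linear":[0,0.2,-0.2],"rotation":[0,0,0]},{"grip":0.5,"linear":[0,0.2,-0.2],"rotation":[0,0,0]},{"grip":0.5,"linear":[0,0.2,-0.2],"rotation":[0,0,0]}]'
cat > f.py <<'E'
from h import *
T=O+.073*S-.0153*N
F=frame(-N,-S);go(T,F);o=status.get_obs();print(o['wrist_force']@S,o['wrist_force']@N,o['opening'])
E
python3 f.py
```

```text
time_s: 7.68
eef_pos: [0.5429, 0.3521, 0.1439]
eef_rot: [-0.381, 0.919, 0.093, -0.037]
wrist_force: [-0.0, -3.7, 7.6]
opening: 0.295
linear [-0.12  0.18  0.24] rot [ 0.03 -0.12  0.15] rows>= 0.1
2.823183797724128 7.925812746936163 0.2952403818235752
```

```bash
python3 -m handwheel '[{"grip":0.5,"linear":[0,0.1,-0.1],"rotation":[0,0,0]},{"grip":0.5,"linear":[0,0.2,-0.1],"rotation":[0,0,0]},{"grip":0.5,"linear":[0,0.2,-0.1],"rotation":[0,0,0]},{"grip":0.5,"linear":[0,0.2,-0.1],"rotation":[0,0,0]}]'
python3 f.py
```

```text
time_s: 8.02
eef_pos: [0.5428, 0.35, 0.142]
eef_rot: [-0.38, 0.919, 0.093, -0.037]
wrist_force: [1.9, -2.4, 3.1]
opening: 0.289
linear [-0.07 -0.1   0.25] rot [ 0.07 -0.07  0.08] rows>= 0.1
0.2808845365669514 4.133642921288534 0.2885048889301592
```

```bash
python3 -m handwheel '[{"grip":0.5,"linear":[0,0.1,0],"rotation":[0,0,0]},{"grip":0.5,"linear":[0,0.2,0],"rotation":[0,0,0]},{"grip":0.5,"linear":[0,0.2,0],"rotation":[0,0,0]},{"grip":0.5,"linear":[0,0.2,0],"rotation":[0,0,0]}]'
python3 f.py; python3 -m handwheel '[{"grip":0.5,"linear":[0,0.1,0],"rotation":[0,0,0]},{"grip":0.5,"linear":[0,0.1,0],"rotation":[0,0,0]},{"grip":0.5,"linear":[0,0.1,0],"rotation":[0,0,0]}]'
python3 f.py
```

```text
time_s: 8.35
eef_pos: [0.5432, 0.3498, 0.1419]
eef_rot: [-0.382, 0.919, 0.093, -0.037]
wrist_force: [2.1, 2.3, 6.3]
opening: 0.295
linear [-0.11 -0.13  0.26] rot [-0.08 -0.11  0.11] rows>= 0.1
5.736735141236968 3.150997987935014 0.2953236547777089
time_s: 8.6
eef_pos: [0.5434, 0.3498, 0.1419]
eef_rot: [-0.382, 0.919, 0.093, -0.037]
wrist_force: [2.1, 4.9, 10.2]
opening: 0.296
linear [-0.12 -0.13  0.27] rot [-0.16 -0.12  0.13] rows>= 0.1
10.326070629640165 4.144476934391714 0.29612123641062993
```

```bash
python3 -m handwheel '[{"grip":0.5,"linear":[0,-0.2,0],"rotation":[0,0,0]},{"grip":3.2,"linear":[0,-0.2,0],"rotation":[0,0,0]},{"grip":5,"linear":[0,-0.2,0],"rotation":[0,0,0]},{"grip":8.5,"linear":[0,-0.2,0],"rotation":[0,0,0]},{"grip":8.5,"linear":[0,-0.2,0],"rotation":[0,0,0]},{"grip":8.5,"linear":[0,-0.2,0],"rotation":[0,0,0]},{"grip":8.5,"linear":[0,-0.2,0],"rotation":[0,0,0]}]'
python3 - <<'E'
from h import *
for n in('side','top','wrist'):cv2.imwrite(f'pics/{n}4.png',cams.camera(n)[:,:,::-1])
crop('pics/side4.png','pics/c8.png',180,200,300,320,5)
E
```

```text
time_s: 9.18
eef_pos: [0.5423, 0.3493, 0.1409]
eef_rot: [-0.38, 0.919, 0.093, -0.038]
wrist_force: [-1.0, 0.2, 0.9]
opening: 0.991
```

View pics/c8.png

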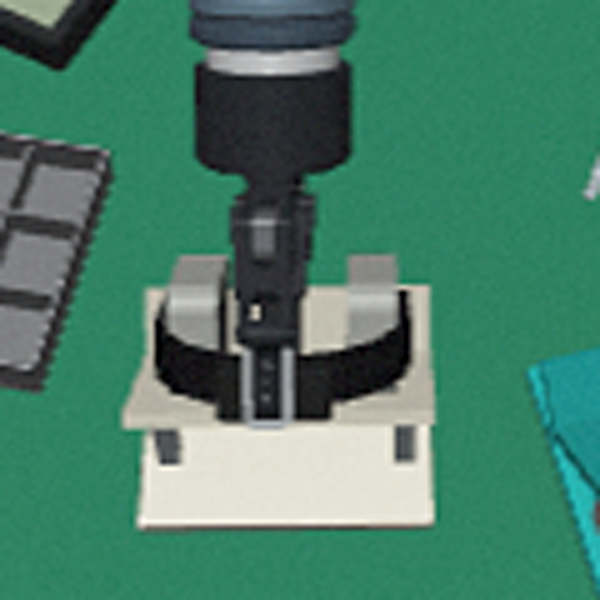

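View pics/wrist4.png

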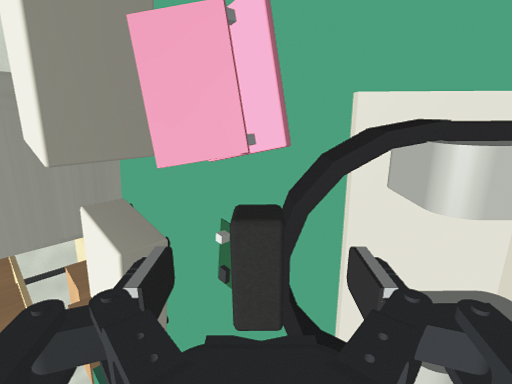

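```bash
cat >> h.py <<'E'
O2=O+.0013*S+.0025*N
E
python3 -m handwheel '[{"grip":8.5,"linear":[0,0,-4],"rotation":[0,0,0]},{"grip":8.5,"linear":[0,0,-8],"rotation":[0,0,0]},{"grip":8.5,"linear":[0,0,-12],"rotation":[0,0,0]},{"grip":8.5,"linear":[0,0,-16],"rotation":[0,0,0]},{"grip":8.5,"linear":[0,0,-17],"rotation":[0,0,0]},{"grip":8.5,"linear":[0,0,-17],"rotation":[0,0,0]}]'
python3 - <<'E'
from h import *
im=cams.camera('wrist');cv2.imwrite('pics/wrist5.png',im[:,:,::-1])
cv2.imwrite('pics/side5.png',cams.camera('side')[:,:,::-1]);crop('pics/side5.png','pics/c9.png',180,200,300,320,5)
F45=frame(-(N+S),N-S);F90=frame(-S,N)
go(O2+.25*S+.12*N,F45); go(O2+.17*S,F90)
E
```

```text
time_s: 9.83
eef_pos: [0.5687, 0.2295, 0.2642]
eef_rot: [-0.38, 0.92, 0.093, -0.035]
wrist_force: [0.0, 0.3, -0.3]
opening: 0.996
linear [  0.02 -18.05   3.35] rot [-4.495e+01 -1.000e-02  1.000e-02] rows>= 6.3
linear [  0.02 -10.06  15.36] rot [-8.995e+01 -1.000e-02  1.000e-02] rows>= 12.6
```

View pics/wrist5.png

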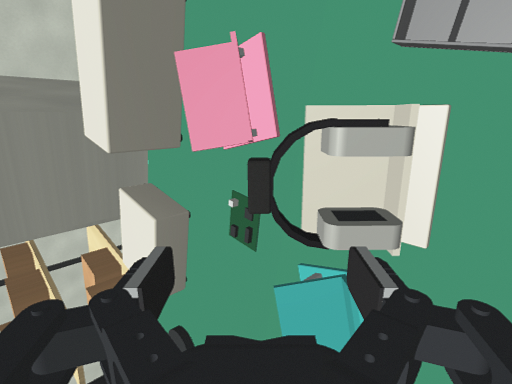

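View pics/c9.png

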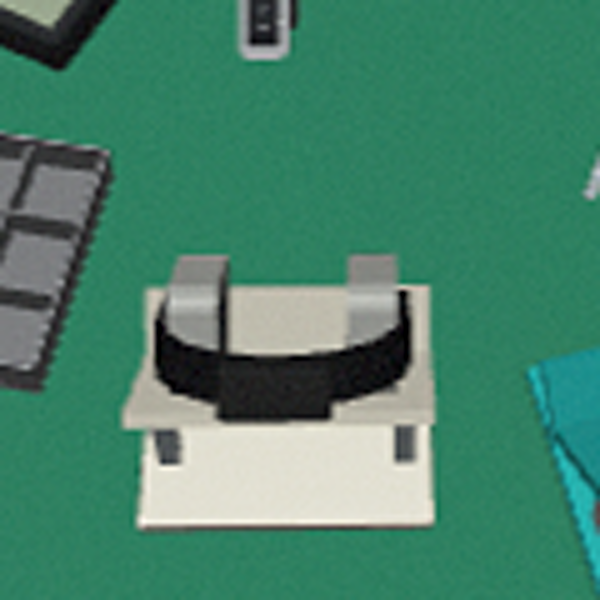

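```bash
python3 - <<'E'
from h import *
K,_=cam('wrist');M=cams.camera_info('wrist')['mount']
for p in((249,158),(250,214)):
    d=M[:3,:3]@np.linalg.inv(K)@[*p,1];o=M[:3,3];print(o+d*(.1417-o[2])/d[2])
E
python3 -m handwheel '[{"grip":8.5,"linear":[0,-2.6,0.5],"rotation":[-6.4,0,0]},{"grip":8.5,"linear":[0,-5.2,1],"rotation":[-12.8,0,0]},{"grip":8.5,"linear":[0,-7.8,1.5],"rotation":[-19.2,0,0]},{"grip":8.5,"linear":[0,-10.4,2],"rotation":[-25.6,0,0]},{"grip":8.5,"linear":[0,-13,2.5],"rotation":[-32,0,0]},{"grip":8.5,"linear":[0,-15.5,3],"rotation":[-38.5,0,0]},{"grip":8.5,"linear":[0,-18,3.4],"rotation":[-45,0,0]},{"grip":8.5,"linear":[0,-18,3.4],"rotation":[-45,0,0]},{"grip":8.5,"linear":[0,-18,3.4],"rotation":[-45,0,0]}]'
python3 - <<'E'
from h import *
F90=frame(-S,N)
go(O2+.17*S,F90); print(status.get_obs()['q'])
E
```

```text
[ 0.02765237 -0.01167629  0.1417    ]
[-0.02965632 -0.01125273  0.1417    ]
time_s: 10.68
eef_pos: [0.533, 0.3848, 0.3628]
eef_rot: [0.0, 0.994, 0.105, -0.0]
wrist_force: [0.3, -0.4, 0.2]
opening: 0.996
linear [ 0.23 -2.35 13.97] rot [-44.95  -0.16   0.53] rows>= 6.3
[ 4.45416750e-01  2.96560708e-01  1.20709967e+00 -6.15057327e-04
  1.63909559e+00  1.80607135e+00]
```

```bash
python3 -m handwheel '[{"grip":8.5,"linear":[0,-0.4,2],"rotation":[-6.4,0,0]},{"grip":8.5,"linear":[0,-0.7,4],"rotation":[-12.8,0,0]},{"grip":8.5,"linear":[0,-1,6],"rotation":[-19.2,0,0]},{"grip":8.5,"linear":[0,-1.4,8],"rotation":[-25.6,0,0]},{"grip":8.5,"linear":[0.1,-1.7,10],"rotation":[-32,0,0]},{"grip":8.5,"linear":[0.1,-2,12],"rotation":[-38.5,0,0.2]},{"grip":8.5,"linear":[0.1,-2.3,14],"rotation":[-45,-0.2,0.5]},{"grip":8.5,"linear":[0.1,-2.3,14],"rotation":[-45,-0.2,0.5]},{"grip":8.5,"linear":[0.1,-2.3,14],"rotation":[-45,-0.2,0.5]}]'
python3 - <<'E'
from h import *
F90=frame(-S,N)
go(O2+.17*S,F90);go(O2+.065*S,F90); print(status.get_obs()['q'])
cv2.imwrite('pics/wrist6.png',cams.camera('wrist')[:,:,::-1])
E
```

```text
time_s: 11.43
eef_pos: [0.53, 0.4009, 0.2156]
eef_rot: [0.384, 0.918, 0.092, 0.031]
wrist_force: [-0.5, -0.7, 0.8]
opening: 0.994
linear [ 0.16  0.04 -1.02] rot [0.37 0.83 0.23] rows>= 0.2
linear [ 0.31 -0.03  9.48] rot [0.37 0.83 0.23] rows>= 2.3
[ 0.75697102  0.75371429  1.03206296 -0.65992677  1.80210744  2.12323304]
```

View pics/wrist6.png

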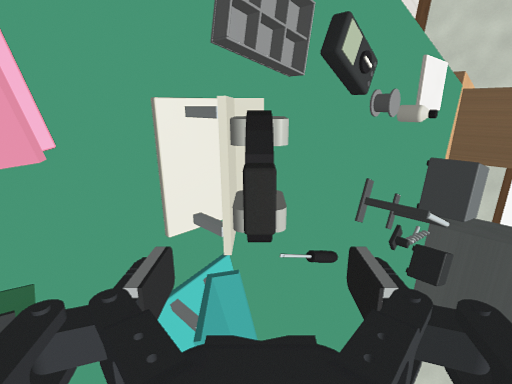

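```bash
python3 - <<'E'
from h import *
K,_=cam('wrist');M=cams.camera_info('wrist')['mount']
for p in((247,240),(273,240),(248,165),(272,165)):
    d=M[:3,:3]@np.linalg.inv(K)@[*p,1];o=M[:3,3];print(o+d*(.0745-o[2])/d[2])
crop('pics/wrist6.png','pics/c10.png',210,90,310,260,4)
E
```

```text
[-0.02776955 -0.01021825  0.0745    ]
[-0.02774709  0.01063258  0.0745    ]
[ 0.03293401 -0.00877345  0.0745    ]
[0.03295256 0.00909099 0.0745    ]
```

View pics/c10.png

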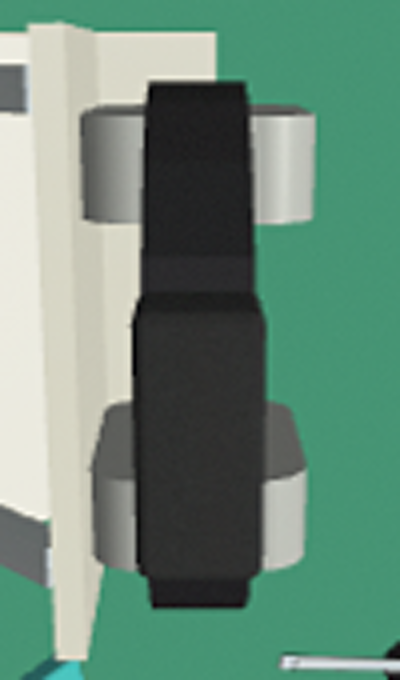

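```bash
python3 -m handwheel '[{"grip":8.5,"linear":[0.3,0,3],"rotation":[0.4,0.8,0.2]},{"grip":8.5,"linear":[0.3,0,6],"rotation":[0.4,0.8,0.2]},{"grip":8.5,"linear":[0.3,0,8],"rotation":[0.4,0.8,0.2]},{"grip":8.5,"linear":[0.3,0,9.5],"rotation":[0.4,0.8,0.2]},{"grip":8.5,"linear":[0.3,0,9.5],"rotation":[0.4,0.8,0.2]},{"grip":8.5,"linear":[0.3,0,9.5],"rotation":[0.4,0.8,0.2]}]'
python3 - <<'E'
from h import *
F90=frame(-S,N)
go(O2+.065*S,F90)
cv2.imwrite('pics/wrist7.png',cams.camera('wrist')[:,:,::-1])
cv2.imwrite('pics/side7.png',cams.camera('side')[:,:,::-1])
E
```

```text
time_s: 11.98
eef_pos: [0.5501, 0.3363, 0.1617]
eef_rot: [0.376, 0.922, 0.087, 0.046]
wrist_force: [0.3, 0.3, 0.6]
opening: 0.995
linear [-0.54 -0.9   0.91] rot [-0.55 -0.59 -0.92] rows>= 0.3
```

View pics/wrist7.png

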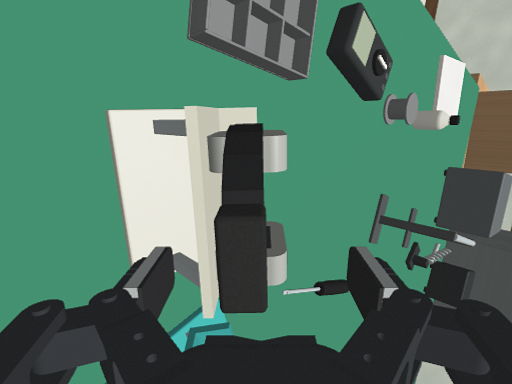

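View pics/side7.png

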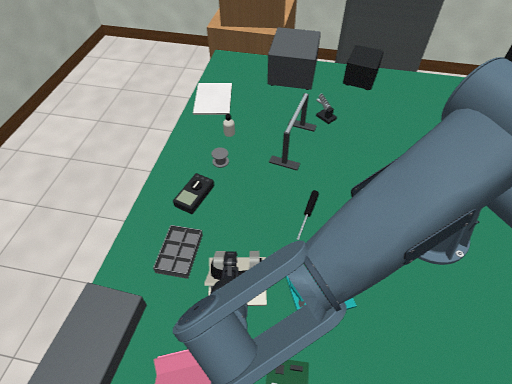

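```bash
python3 -m handwheel '[{"grip":8.5,"linear":[0,0,0],"rotation":[0,0,0]},{"grip":8.5,"linear":[0,0,0],"rotation":[0,0,0]}]'
python3 - <<'E'
from h import *
F90=frame(-S,N)
go(O2+.065*S,F90);print(status.get_obs()['q'],status.get_obs()['dq'])
E
```

```text
time_s: 12.25
eef_pos: [0.5489, 0.3383, 0.1591]
eef_rot: [0.377, 0.921, 0.089, 0.045]
wrist_force: [0.4, 1.1, -0.3]
opening: 0.995
linear [-0.44 -0.57  0.88] rot [-0.43 -0.63 -0.68] rows>= 0.3
[ 0.68043486  0.7130225   1.2117868  -0.67950264  1.61847911  2.16771664] [ 1.51952454e-03  1.58787333e-02  6.36423775e-03 -1.93882612e-03
 -1.87751563e-03 -8.18798217e-05]
```

```bash
python3 -m handwheel '[{"grip":8.5,"linear":[-0.4,-0.6,0],"rotation":[-0.4,-0.6,-0.7]},{"grip":8.5,"linear":[-0.4,-0.6,0.5],"rotation":[-0.4,-0.6,-0.7]},{"grip":8.5,"linear":[-0.4,-0.6,0.9],"rotation":[-0.4,-0.6,-0.7]},{"grip":8.5,"linear":[-0.4,-0.6,0.9],"rotation":[-0.4,-0.6,-0.7]},{"grip":8.5,"linear":[-0.4,-0.6,0.9],"rotation":[-0.4,-0.6,-0.7]}]'
python3 - <<'E'
from h import *
F90=frame(-S,N)
go(O2+.065*S,F90)
cv2.imwrite('pics/wrist8.png',cams.camera('wrist')[:,:,::-1])
E
```

```text
time_s: 12.67
eef_pos: [0.5448, 0.334, 0.146]
eef_rot: [0.382, 0.919, 0.093, 0.037]
wrist_force: [-0.3, -0.0, -1.0]
opening: 0.998
linear [ 0.05  0.11 -0.28] rot [0.11 0.16 0.15] rows>= 0.1
```

View pics/wrist8.png

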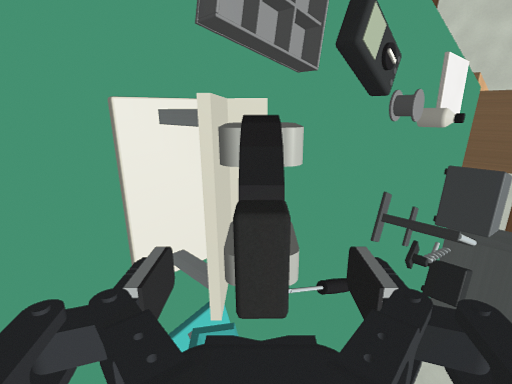

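```bash
python3 -m handwheel '[{"grip":8.5,"linear":[0,0.1,-0.3],"rotation":[0,0,0]},{"grip":8.5,"linear":[0,0.1,-0.3],"rotation":[0,0,0]},{"grip":0.5,"linear":[0,0.1,-0.3],"rotation":[0,0,0]},{"grip":0.5,"linear":[0,0.1,-0.3],"rotation":[0,0,0]},{"grip":0.5,"linear":[0,0.1,-0.3],"rotation":[0,0,0]},{"grip":0.5,"linear":[0,0.1,-0.3],"rotation":[0,0,0]},{"grip":0.5,"linear":[0,0.1,-0.3],"rotation":[0,0,0]},{"grip":0.5,"linear":[0,0.1,-0.3],"rotation":[0,0,0]},{"grip":0.5,"linear":[0,0.1,-0.3],"rotation":[0,0,0]},{"grip":0.5,"linear":[0,0.1,-0.3],"rotation":[0,0,0]}]'
python3 - <<'E'
from h import *
F90=frame(-S,N)
go(O2+.065*S,F90)
p=pose()[0]; go(p+.06*S+.06*N,F90)
E
```

```text
time_s: 13.55
eef_pos: [0.5448, 0.3361, 0.1497]
eef_rot: [0.381, 0.919, 0.093, 0.037]
wrist_force: [-0.6, 2.0, 1.0]
opening: 0.287
linear [ 0.02 -0.    0.12] rot [0.05 0.08 0.11] rows>= 0.0
linear [-0.02  6.   -6.  ] rot [0.05 0.08 0.11] rows>= 2.0
```

```bash
python3 -m handwheel '[{"grip":0.5,"linear":[0,0.5,-0.5],"rotation":[0,0,0]},{"grip":0.5,"linear":[0,2,-2],"rotation":[0,0,0]},{"grip":0.5,"linear":[0,4,-4],"rotation":[0,0,0]},{"grip":0.5,"linear":[0,6,-6],"rotation":[0,0,0]},{"grip":0.5,"linear":[0,8,-8],"rotation":[0,0,0]},{"grip":0.5,"linear":[0,10,-10],"rotation":[0,0,0]},{"grip":0.5,"linear":[0,12,-12],"rotation":[0,0,0]},{"grip":0.5,"linear":[0,12,-12],"rotation":[0,0,0]},{"grip":0.5,"linear":[0,12,-12],"rotation":[0,0,0]}]'
cat >> h.py <<'E'
B=np.array([.4804,-.318,.148]); bd=np.array([np.cos(np.radians(80.2)),np.sin(np.radians(80.2)),0])
FB=frame((0,0,-1),-bd)
E
python3 - <<'E'
from h import *
go((.52,.22,.34),frame((0,0,-1),-eh)); go((B[0],B[1],.34),FB)
cv2.imwrite('pics/wrist9.png',cams.camera('wrist')[:,:,::-1])
cv2.imwrite('pics/side9.png',cams.camera('side')[:,:,::-1])
E
```

```text
time_s: 14.3
eef_pos: [0.5456, 0.3365, 0.3228]
eef_rot: [0.38, 0.92, 0.092, 0.039]
wrist_force: [-0.3, -0.5, -4.2]
opening: 0.29
linear [-4.83  8.95  6.47] rot [44.89 -0.13 -0.08] rows>= 6.3
linear [-19.41  45.77  43.1 ] rot [44.34 -8.47 20.12] rows>= 15.8
```

View pics/wrist9.png

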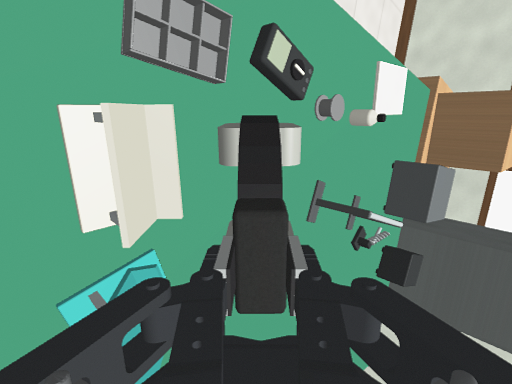

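View pics/side9.png

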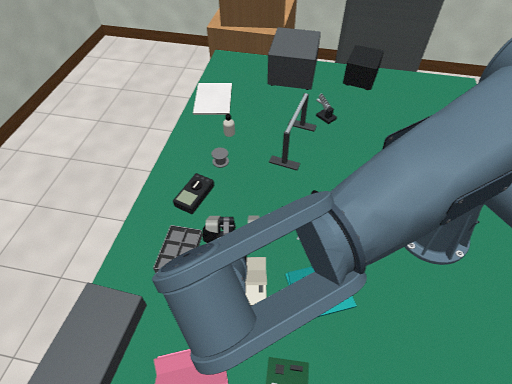

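```bash
python3 -m handwheel '[{"grip":0.5,"linear":[-0.6,1.1,0.8],"rotation":[5.6,0,0]},{"grip":0.5,"linear":[-1.2,2.2,1.6],"rotation":[11.2,0,0]},{"grip":0.5,"linear":[-1.8,3.3,2.4],"rotation":[16.8,0,0]},{"grip":0.5,"linear":[-2.4,4.5,3.2],"rotation":[22.4,0,0]},{"grip":0.5,"linear":[-3,5.6,4],"rotation":[28,0,0]},{"grip":0.5,"linear":[-3.6,6.7,4.8],"rotation":[33.6,0,0]},{"grip":0.5,"linear":[-4.2,7.8,5.6],"rotation":[39.2,0,0]},{"grip":0.5,"linear":[-4.8,9,6.5],"rotation":[44.9,0,0]},{"grip":0.5,"linear":[-4.8,9,6.5],"rotation":[44.9,0,0]},{"grip":0.5,"linear":[-4.8,9,6.5],"rotation":[44.9,0,0]},{"grip":0.5,"linear":[-4.8,9,6.5],"rotation":[44.9,0,0]}]'
python3 - <<'E'
from h import *
go((B[0],B[1],.34),FB)
E
```

```text
time_s: 15.32
eef_pos: [0.5193, 0.2186, 0.3355]
eef_rot: [0.002, 0.995, 0.1, -0.003]
wrist_force: [-0.1, -0.2, -3.6]
opening: 0.29
linear [-14.46  51.82  -0.15] rot [ 0.29  0.29 21.24] rows>= 12.9
```

```bash
python3 -m handwheel '[{"grip":0.5,"linear":[-0.5,1.7,0],"rotation":[0.3,0.3,1]},{"grip":0.5,"linear":[-1.4,5.1,0],"rotation":[0.3,0.3,2]},{"grip":0.5,"linear":[-2.4,8.5,0],"rotation":[0.3,0.3,4]},{"grip":0.5,"linear":[-3.3,11.9,0],"rotation":[0.3,0.3,5]},{"grip":0.5,"linear":[-4.3,15.3,0],"rotation":[0.3,0.3,6]},{"grip":0.5,"linear":[-5.2,18.7,0],"rotation":[0.3,0.3,8]},{"grip":0.5,"linear":[-6.1,22.1,0],"rotation":[0.3,0.3,9]},{"grip":0.5,"linear":[-7.1,25.5,0],"rotation":[0.3,0.3,10]},{"grip":0.5,"linear":[-8.1,29,0],"rotation":[0.3,0.3,12]},{"grip":0.5,"linear":[-8.7,31,0],"rotation":[0.3,0.3,13]},{"grip":0.5,"linear":[-8.7,31,0],"rotation":[0.3,0.3,13]}]'
python3 - <<'E'
from h import *
go((B[0],B[1],.34),FB)
K,W=cam('wrist');np.savez('w10.npz',K=K,W=W)
cv2.imwrite('pics/wrist10.png',cams.camera('wrist')[:,:,::-1])
E
```

```text
time_s: 16.23
eef_pos: [0.4962, -0.1045, 0.337]
eef_rot: [-0.0, 1.0, -0.014, -0.0]
wrist_force: [-0.1, 0.3, -2.3]
opening: 0.287
linear [-0.97 21.39 -0.31] rot [-0.03  0.02  8.15] rows>= 5.1
```

View pics/wrist10.png

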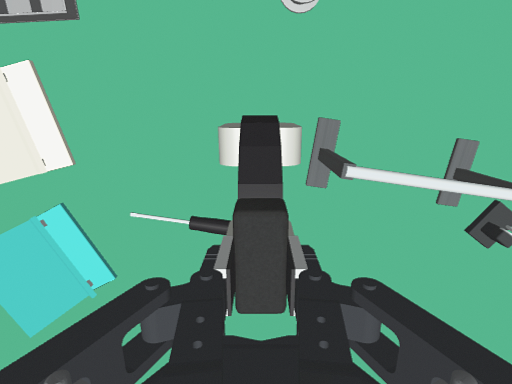

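```bash
python3 - <<'E'
from h import *
d=np.load('w10.npz');c=(d['K'],d['W'])
a=ray('',(345,172),.152,c);b=ray('',(510,194.5),.152,c);u=(b-a)/np.linalg.norm(b-a)
print(a,b,np.degrees(np.arctan2(-u[1],-u[0])),'mid',a+.115*u, 'mine at end',B+.115*bd)
E
```

```text
[ 0.49870424 -0.19996087  0.152     ] [ 0.4669878  -0.39166434  0.152     ] 80.60577862737284 mid [ 0.4799332  -0.31341857  0.152     ] mine at end [ 0.49997409 -0.20467809  0.148     ]
```

```bash
python3 -m handwheel '[{"grip":0.5,"linear":[-0.2,3.5,0],"rotation":[0,0,2]},{"grip":0.5,"linear":[-0.3,7,0],"rotation":[0,0,4]},{"grip":0.5,"linear":[-0.5,10.5,0],"rotation":[0,0,6]},{"grip":0.5,"linear":[-0.7,14,0],"rotation":[0,0,8]},{"grip":0.5,"linear":[-0.9,17.5,0],"rotation":[0,0,8]},{"grip":0.5,"linear":[-1,20,0],"rotation":[0,0,8]},{"grip":0.5,"linear":[-1,21.3,0],"rotation":[0,0,8]},{"grip":0.5,"linear":[-1,21.3,0],"rotation":[0,0,8]},{"grip":0.5,"linear":[-1,21.3,0],"rotation":[0,0,8]},{"grip":0.5,"linear":[-1,21.3,0],"rotation":[0,0,8]}]'
python3 - <<'E'
from h import *
FB=frame((0,0,-1),-np.array([np.cos(np.radians(80.4)),np.sin(np.radians(80.4)),0]))
go((.4802,-.316,.24),FB);go((.4802,-.316,.165),FB)
for n in('side','top','wrist'):cv2.imwrite(f'pics/{n}11.png',cams.camera(n)[:,:,::-1])
crop('pics/side11.png','pics/c11.png',200,60,360,190,4)
E
```

```text
time_s: 17.12
eef_pos: [0.4818, -0.3125, 0.3373]
eef_rot: [-0.002, 0.997, -0.082, 0.001]
wrist_force: [0.1, 0.1, -3.0]
opening: 0.287
linear [-0.11  0.41  9.73] rot [-0.23 -0.09  0.25] rows>= 2.3
linear [-0.12  0.44 17.23] rot [-0.23 -0.09  0.25] rows>= 4.1
```

View pics/wrist11.png

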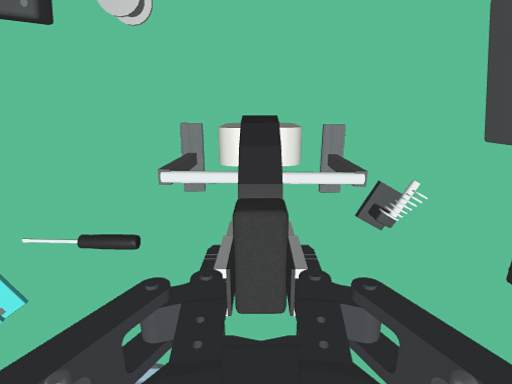

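View pics/c11.png

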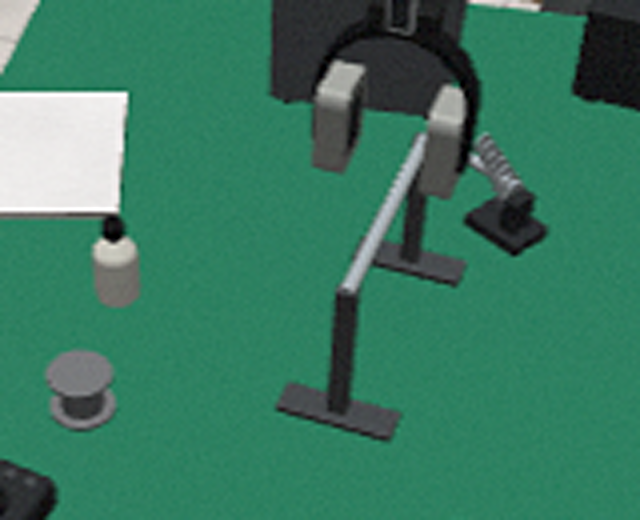

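```bash
python3 -m handwheel '[{"grip":0.5,"linear":[-0.1,0.3,2],"rotation":[0,0,0]},{"grip":0.5,"linear":[-0.1,0.3,4],"rotation":[0,0,0]},{"grip":0.5,"linear":[-0.1,0.3,6],"rotation":[0,0,0]},{"grip":0.5,"linear":[-0.1,0.3,8],"rotation":[0,0,0]},{"grip":0.5,"linear":[-0.1,0.3,9.7],"rotation":[0,0,0]},{"grip":0.5,"linear":[-0.1,0.3,9.7],"rotation":[0,0,0]},{"grip":0.5,"linear":[-0.1,0.3,9.7],"rotation":[0,0,0]}]'
python3 - <<'E'
from h import *
FB=frame((0,0,-1),-np.array([np.cos(np.radians(80.4)),np.sin(np.radians(80.4)),0]))
go((.4802,-.316,.166),FB);go((.4802,-.316,.161),FB)
for n in('side','wrist'):cv2.imwrite(f'pics/{n}12.png',cams.camera(n)[:,:,::-1])
crop('pics/side12.png','pics/c12.png',200,60,360,190,4)
E
```

```text
time_s: 17.85
eef_pos: [0.4796, -0.3161, 0.2403]
eef_rot: [-0.002, 0.997, -0.082, 0.001]
wrist_force: [0.7, -0.1, -2.1]
opening: 0.289
linear [0.05 0.01 7.43] rot [-0.23 -0.05  0.16] rows>= 1.8
linear [0.05 0.01 7.93] rot [-0.23 -0.05  0.16] rows>= 1.9
```

View pics/c12.png

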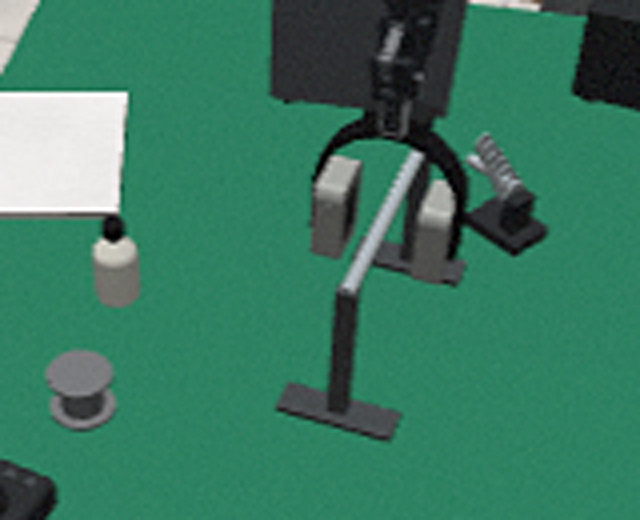

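The cups straddle the bar, in crop at (335,205) and (435,230), with the bar between them. Lowering the rest of the way.

```bash
python3 -m handwheel '[{"grip":0.5,"linear":[0,0,2.5],"rotation":[0,0,0]},{"grip":0.5,"linear":[0,0,5],"rotation":[0,0,0]},{"grip":0.5,"linear":[0,0,6.5],"rotation":[0,0,0]},{"grip":0.5,"linear":[0,0,7.4],"rotation":[0,0,0]},{"grip":0.5,"linear":[0,0,7.4],"rotation":[0,0,0]},{"grip":0.5,"linear":[0,0,7.4],"rotation":[0,0,0]}]'; python3 -m handwheel '[{"grip":0.5,"linear":[0,0,0.2],"rotation":[0,0,0]},{"grip":0.5,"linear":[0,0,0.4],"rotation":[0,0,0]},{"grip":0.5,"linear":[0,0,0.4],"rotation":[0,0,0]},{"grip":0.5,"linear":[0,0,0.4],"rotation":[0,0,0]}]'
```

```text
time_s: 18.45
eef_pos: [0.4806, -0.3175, 0.1681]
eef_rot: [-0.001, 0.997, -0.083, 0.002]
wrist_force: [0.5, 0.2, -2.5]
opening: 0.288
time_s: 18.78
eef_pos: [0.4809, -0.3179, 0.1643]
eef_rot: [-0.0, 0.997, -0.083, 0.003]
wrist_force: [0.7, -1.6, 1.5]
opening: 0.289
```

```bash
python3 -m handwheel '[{"grip":0.5,"linear":[0,0,0.1],"rotation":[0,0,0]},{"grip":0.5,"linear":[0,0,0.1],"rotation":[0,0,0]},{"grip":0.5,"linear":[0,0,0.1],"rotation":[0,0,0]},{"grip":0.5,"linear":[0,0,0.1],"rotation":[0,0,0]}]'
python3 - <<'E'
from h import *
cv2.imwrite('pics/side13.png',cams.camera('side')[:,:,::-1])
cv2.imwrite('pics/wrist13.png',cams.camera('wrist')[:,:,::-1])
crop('pics/side13.png','pics/c13.png',200,60,360,190,4)
E
```

```text
time_s: 19.12
eef_pos: [0.481, -0.318, 0.1643]
eef_rot: [-0.0, 0.997, -0.083, 0.003]
wrist_force: [-0.4, 1.7, 9.2]
opening: 0.287
```

View pics/c13.png

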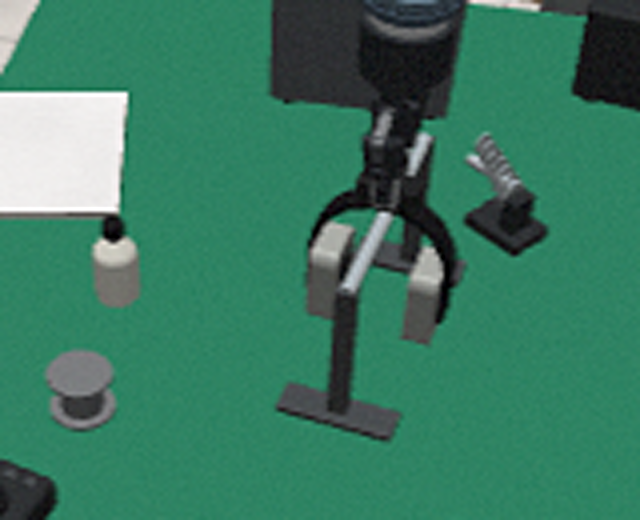

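View pics/wrist13.png

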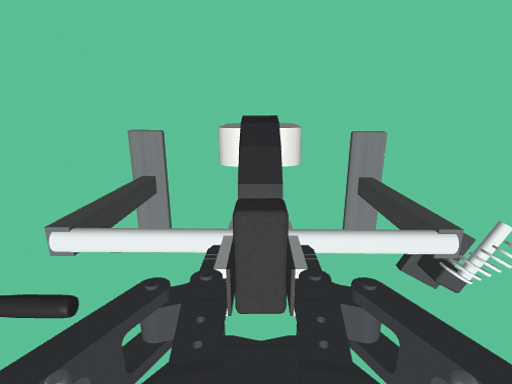

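```bash
python3 -m handwheel '[{"grip":0.5,"linear":[0,0,-0.05],"rotation":[0,0,0]},{"grip":0.5,"linear":[0,0,-0.05],"rotation":[0,0,0]},{"grip":2.8,"linear":[0,0,-0.05],"rotation":[0,0,0]},{"grip":3.2,"linear":[0,0,-0.05],"rotation":[0,0,0]},{"grip":4,"linear":[0,0,-0.05],"rotation":[0,0,0]},{"grip":5,"linear":[0,0,-0.05],"rotation":[0,0,0]},{"grip":6,"linear":[0,0,-0.05],"rotation":[0,0,0]},{"grip":6,"linear":[0,0,-0.05],"rotation":[0,0,0]},{"grip":6,"linear":[0,0,-0.05],"rotation":[0,0,0]}]'
python3 - <<'E'
from h import *
cv2.imwrite('pics/side14.png',cams.camera('side')[:,:,::-1])
cv2.imwrite('pics/wrist14.png',cams.camera('wrist')[:,:,::-1])
crop('pics/side14.png','pics/c14.png',200,60,360,190,4)
E
```

```text
time_s: 19.97
eef_pos: [0.4799, -0.317, 0.1621]
eef_rot: [-0.001, 0.997, -0.083, 0.001]
wrist_force: [1.2, -0.6, -0.3]
opening: 0.705
```

View pics/c14.png

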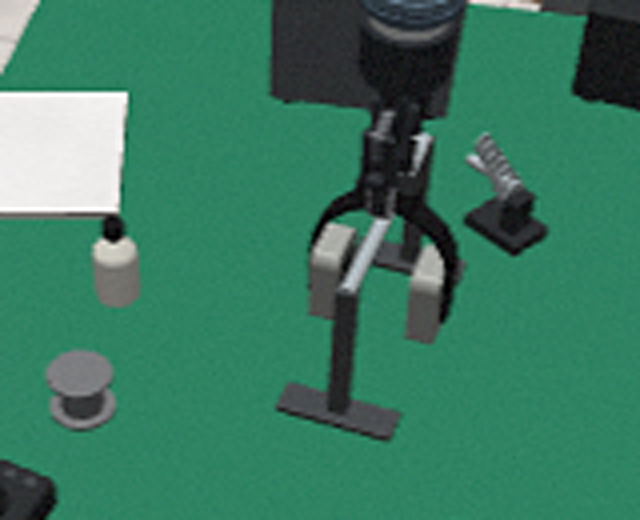

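View pics/wrist14.png

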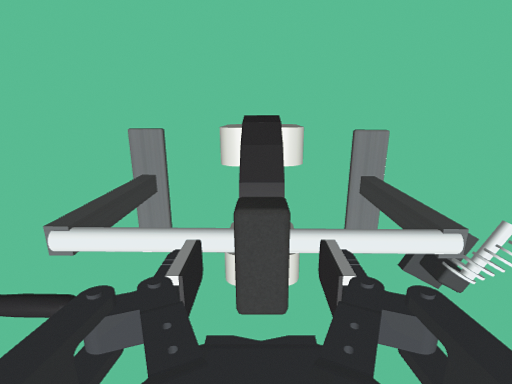

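Released and hanging upright. Withdrawing straight up.

```bash
python3 -m handwheel '[{"grip":7,"linear":[0,0,0],"rotation":[0,0,0]},{"grip":7,"linear":[0,0,-1],"rotation":[0,0,0]},{"grip":7,"linear":[0,0,-3],"rotation":[0,0,0]},{"grip":7,"linear":[0,0,-6],"rotation":[0,0,0]},{"grip":7,"linear":[0,0,-10],"rotation":[0,0,0]},{"grip":7,"linear":[0,0,-14],"rotation":[0,0,0]},{"grip":7,"linear":[0,0,-16],"rotation":[0,0,0]},{"grip":7,"linear":[0,0,-16],"rotation":[0,0,0]},{"grip":7,"linear":[0,0,-16],"rotation":[0,0,0]},{"grip":7,"linear":[0,0,-16],"rotation":[0,0,0]},{"grip":7,"linear":[0,0,-16],"rotation":[0,0,0]},{"grip":7,"linear":[0,0,-16],"rotation":[0,0,0]}]'
python3 -m handwheel '[{"grip":7,"linear":[0,0,0],"rotation":[0,0,0]},{"grip":7,"linear":[0,0,0],"rotation":[0,0,0]},{"grip":7,"linear":[0,0,0],"rotation":[0,0,0]},{"grip":7,"linear":[0,0,0],"rotation":[0,0,0]},{"grip":7,"linear":[0,0,0],"rotation":[0,0,0]},{"grip":7,"linear":[0,0,0],"rotation":[0,0,0]}]'
python3 - <<'E'
from h import *
a=cams.camera('side');b=cams.camera('wrist')
for i in range(6): c=cams.camera('side')
cv2.imwrite('pics/side15.png',c[:,:,::-1]);cv2.imwrite('pics/wrist15.png',b[:,:,::-1]);cv2.imwrite('pics/top15.png',cams.camera('top')[:,:,::-1])
print('side diff',(np.abs(a[60:190,200:360].astype(int)-c[60:190,200:360])>25).sum())
crop('pics/side15.png','pics/c15.png',200,60,360,190,4)
E
```

```text
time_s: 21.07
eef_pos: [0.479, -0.3169, 0.3206]
eef_rot: [-0.002, 0.997, -0.083, 0.0]
wrist_force: [0.4, -0.4, -0.4]
opening: 0.82
time_s: 21.57
eef_pos: [0.4795, -0.3174, 0.3223]
eef_rot: [-0.001, 0.997, -0.083, 0.001]
wrist_force: [0.0, -0.3, -0.7]
opening: 0.823
side diff 0
```

View pics/c15.png

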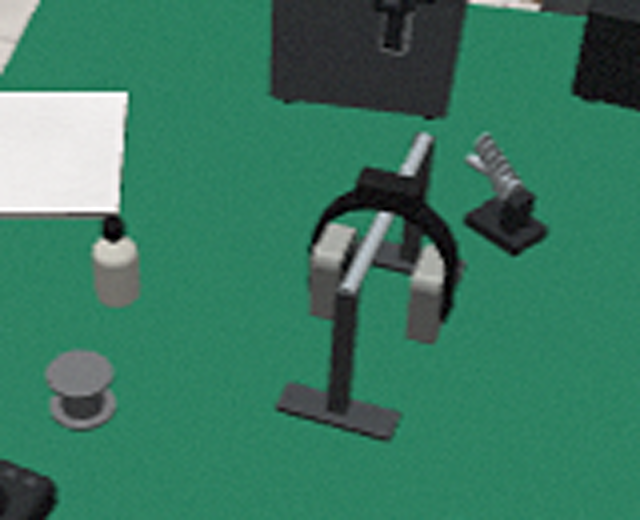

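View pics/wrist15.png

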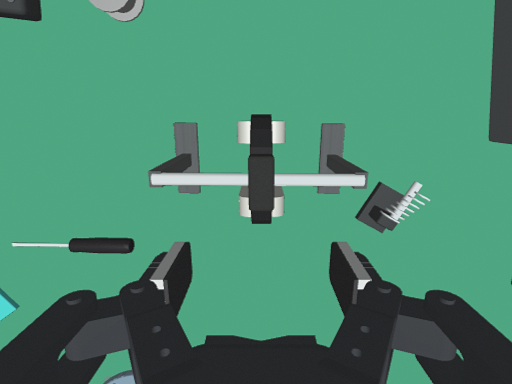

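View pics/top15.png

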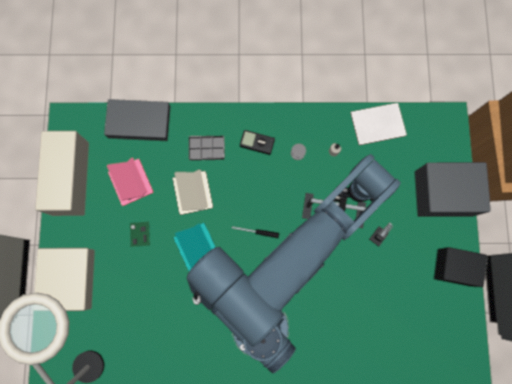

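```bash
python3 -c "
from bench import ctrl
print(ctrl.hand_in())"
```

```text
the job is handed in; nothing more can be done
None
```

The ear defenders are hanging over the rail bar, and I handed the job in at about 22 s of the 64 s allowed; the hand-in gave no verdict.

- **Prop:** I picked them up by the crown pad and propped them on the beige rest. I felt for the plate and the lip with the wrist force, then let go. They stayed square on the rest.
- **Hang:** I took them again from the crown end across the 26 mm pad and lowered them over the bar. The bar was taking about 12 N while they were still gripped. I then eased off, opened the fingers and drew straight up.

**Last checks:** The wrist and side pictures show the headband on the bar near its middle, between the posts. One cup hangs on each side and the crown is up. Two side pictures 0.3 s apart showed no change. The gripper is clear (wrist force under 1 N), and the bystanders visible in the pictures look unmoved.

**Disagreements:**
- Contact with the rest came within about 3 mm of where the pictures put it.
- On the bar, contact came with the TCP at about 164 mm, against the 161 mm I expected.
- The move onto the crown grip first stopped about 1 cm short and to one side, and I corrected it before closing the fingers.

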